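# Spring open the locomotive's storage box

## Robot

A 6-joint arm with a two-finger parallel gripper is mounted at the origin on the work surface; the furniture and walls round the work are solid. World frame = base frame: x ahead of the robot, y to its left, z up, the work surface at z = 0. Lengths are in mm, angles in rad, forces in N, time in s.
With the tool pointing down it reaches from about 275 to 750 mm from the base axis. Payload 10.2 kg.
Tool frame: the origin (TCP) lies between the finger pads; the fingertips stand 17 mm ahead of it and the grasp point (between the pads) lies 2 mm behind it (tips_ahead is the distance from the TCP to the fingertips, in mm); z points along the fingers, y is the line along which they close (so a half turn about z gives the same grasp; the last joint's range is limited). The gripper opens to 85 mm and grips with 20 to 120 N. Pads are 22 mm wide; open, the fingers measure 114 mm over their backs; the gripper's body (76 mm by 85 mm) begins 54 mm behind the grasp point. The pads swing forward as they close: fully open they stand 13 mm farther back than shut.
Start: joints at [-1.339, 0.313, 1.498, -0, 1.331, -0.223], TCP at [230.612, -471.645, 248.294] pointing down, gripper open.
Joint ranges: [-2.94, 2.94], [-0.97, 2.17], [0.19, 2.56], [-1.23, 4.37], [0.02, 3.11], [-2.88, 2.88]. Speed limits (rad/s): [2.39, 2.39, 3.01, 3.14, 3.14, 3.14].

## Interface

Orientations are given as a unit quaternion [w, x, y, z].
In Python, from rig import sense, capture, finish_job, boxes_of, tips_ahead gives the robot as it stands.
- The arm moves only by the tool drive_tool, never from a script. Its argument "commands" is text: rows parted by semicolons, each of 7 numbers parted by spaces: the shift along the world's x, y, z in units of 0.1 m (1.0 is 0.1 m), then the turn, a rotation vector about the world's x, y, z in units of pi/4 rad (1.0 is pi/4 rad), then the opening in per cent of the stroke, from 0 (shut) to 100 (fully open). A call has 1 to 20 rows; each row shifts and turns the commanded pose from where the row before left it; what a row does not reach is not made up. A row lasts 1/12 s, in which the tool goes at most 41.7 mm and 7.16 degrees, less where a joint would pass 70% of its speed; a pose out of reach is approached as far as the arm can. A call with a number of a shift or a turn outside -1 to 1 is refused whole. A call with a gripper value outside its range is refused whole. The fingers move at their own pace and stop on an object; "force" is the grip in N (left out, the last holds). Time passes only in rows, so rows that do not move let the fingers close. It gives the time, the measured TCP pose, the force, the opening and the grip force at its end, in the units of the state.
- sense(): the state, without advancing time (a new reading comes with each control period).
- capture(name): name is "scene" or "top" or "wrist"; returns a dict with "pixels" (384x512x3 uint8, blue, green, red), "fov_y" (degrees; the focal length in pixels is half the picture's height over the tangent of half this angle, whatever the lens; pixels are square), "cx", "cy" (the principal point, pixels), "position" and "attitude" of the camera in the world; the wrist camera has in their place "tool_from_camera" (4x4, takes a point from camera to tool coordinates, whose origin is the TCP and whose axes are the flange's). Camera axes: x right, y down, z forward; pixel columns grow to the right and rows downward; lengths in mm; the calibration is good to about 2 mm. A picture is of the moment at which its call begins: read the wrist's pose just before it. There is no depth.
- finish_job(): hands the job in; it is judged then, once.
Trained networks look in a picture, given as the dict that the camera call returned (one of the last four; its "shot" number tells which), for a name from the list of things; names that differ only in an ending like _2 or _b are one class to them, and where a whole thing is asked for, a point or a joint stands for the part that bears it (a point fixed in the world has none). Each returns a list of dicts, best first, with "confidence" (0 to 1); they miss things now and then, are a little off and sometimes report something else, mostly with a low value. They report only what shows in the picture. A call takes as long as a camera call.
- boxes_of(picture, name): "position" ([column, row] in pixels, amid what is visible of it).
The state is a dict: "time_s": time; "joints": joint angles; "dq": joint speeds; "tau": joint torques, N m; "eef_pos": TCP position; "ee_rot": TCP orientation; "force": force on the tool from outside, world axes, zero at the start; "wrist_torque": the same for the moment, N m; "grip_width": opening from 0.0 (shut) to 1.0 (fully open); "grip_force": force on a finger pad.
Only numpy, scipy, OpenCV 4.12 (cv2) and the standard library are available. Lean on these libraries where they do the work, as an engineer would, in place of code of your own. Each camera call takes 0.05 s, during which the arm holds its last target. There are 200 camera calls.

## Task

Open the storage box that holds the red shunting locomotive, using a fingertip only: press the blue front end of its clear lid in until the touch catch lets go, then take the finger away and let the lid spring ajar by itself. Then push the lid with the finger, up and right over past upright, so that it stays open, and come away. Leave the other box shut, and do not lift or disturb the locomotive, the van or anything else on the table.

Things in the scene. Friction and masses are not known exactly. Their poses are not given: they have to be found in the camera images.
- box_loco: Storage box with the red shunting locomotive inside: light-wood case fixed to the table, 170 (its x) x 58 (its y) x 70 mm high, 3 mm walls; origin at the centre of its underside, x from the catch end (front, towards the robot) to the hinge end (back), z up. The 3 mm clear lid lies between the side walls, 49 mm wide, its top 1 mm below theirs
- lid_loco (a joint): Angle (rad) of the lid over the red shunting locomotive, hinged at the back, opening upward: 0 = shut on its catch, -0.028 = pushed fully in, 0.25 = sprung ajar, 1.57 = upright, 1.85 = stop, right over. Its spring drives it only up to 0.25; beyond, it swings by hand with slight friction, drops back to 0.25 if let go well short of upright and stays over if let go past it
- press_loco (a point): Centre of the white 18 mm touch mark on top of the blue front end of the lid over the red shunting locomotive, 13 mm from its front edge, 69 mm above the table when shut; z is the lid's outward normal. Pushed 3 to 4.5 mm down here (about 3 N, then a firm stop) the catch lets go for good; once the finger goes, a damped spring raises the lid to 0.25 rad in about 1 s
- edge_loco (a point): Middle of the front edge of the lid over the red shunting locomotive, at half its thickness, 172.5 mm from the hinge line, 6 mm out beyond the front of the box; moves with the lid, 43 mm higher when ajar. Axes as the lid's (x to the hinge, z outward)
- hinge_loco (a point): Middle of the hinge line of the box with the red shunting locomotive, 67.5 mm above the table, 81.5 mm behind the box's centre; fixed to the box, with the box's axes (hinge line along y)
- box_green: Storage box with the green van inside: light-wood case fixed to the table, 170 (its x) x 58 (its y) x 70 mm high, 3 mm walls; origin at the centre of its underside, x from the catch end (front, towards the robot) to the hinge end (back), z up. The 3 mm clear lid lies between the side walls, 49 mm wide, its top 1 mm below theirs
- lid_green (a joint): Angle (rad) of the lid over the green van, hinged at the back, opening upward: 0 = shut on its catch, -0.028 = pushed fully in, 0.25 = sprung ajar, 1.57 = upright, 1.85 = stop, right over. Its spring drives it only up to 0.25; beyond, it swings by hand with slight friction, drops back to 0.25 if let go well short of upright and stays over if let go past it
- press_green (a point): Centre of the white 18 mm touch mark on top of the blue front end of the lid over the green van, 13 mm from its front edge, 69 mm above the table when shut; z is the lid's outward normal. Pushed 3 to 4.5 mm down here (about 3 N, then a firm stop) the catch lets go for good; once the finger goes, a damped spring raises the lid to 0.25 rad in about 1 s
- loco: Red shunting locomotive with grey cab, 123 x 30 x 47 mm, loose on the floor of its box under the clear lid; origin at the centre of its underside, z up; its length lies along the box
- green_van: Green box van with grey roof, 116 x 30 x 44 mm, loose in its box under the clear lid; origin at the centre of its underside
- mug: White mug with grey dots, 82 mm wide, 91 mm high, bystander; origin at the centre of its underside
- masking_tape: Roll of masking tape lying flat, 104 mm across, 25 mm high, bystander; origin at the centre of its underside
- glue_bottle: White glue bottle with red pointed cap, 126 mm high, bystander; origin at the centre of its underside
- screw_jar: Clear jar with red lid, 65 mm across, 99 mm high, bystander; origin at the centre of its underside
- screwdriver_red: Red screwdriver lying down, 160 mm long, 22 mm high, bystander; origin at the centre of its underside
- eraser: Blue and white eraser, 40 x 20 x 13 mm, bystander; origin at the centre of its underside
- tin_clips: Flat blue tin, 82 x 52 x 19 mm, bystander; origin at the centre of its underside

How it is judged (in metres and radians):
On the way, in this order (a step that is already met when the one before it is completed fails the run):
1. the lid over the red locomotive is pressed in against its catch (value of joint lid_loco below -0.014 rad), for 0.02 s.
2. the lid has sprung ajar by itself, nothing touching it (value of joint lid_loco between 0.17 and 0.45 rad and contact force between each of the arm, the fingers and lid_loco below 0.05 N), for 0.1 s.
At the end, for the whole second after the job is handed in: The lid of the red locomotive's box stands open at 1.5 rad or more and at rest (under 0.1 rad/s), the other lid is shut (below 0.04 rad), the locomotive and the van lie within 12 mm of where they lay. The bystanders stand within 20 mm of where they stood (value of joint lid_loco above 1.5 rad and velocity of joint lid_loco below 0.1 rad/s and distance of each of loco, green_van from where it was at the start of the episode below 0.012 m and value of joint lid_green below 0.04 rad and distance of each of mug, masking_tape, glue_bottle, screw_jar, screwdriver_red, eraser, tin_clips from where it was at the start of the episode below 0.02 m); the robot touches nothing.
It fails at once if another box's lid came open (over 0.04 rad) (value of joint lid_green above 0.04 rad).
It fails at once if the locomotive or the van was lifted or shifted by more than 15 mm (distance of any of loco, green_van from where it was at the start of the episode above 0.015 m).
It fails at once if a bystander was moved by more than 20 mm (distance of any of mug, masking_tape, glue_bottle, screw_jar, screwdriver_red, eraser, tin_clips from where it was at the start of the episode above 0.02 m).
It also fails if it takes over 48 s, if anything falls off the work surface, if the arm or the gripper's body presses on something with over 40 N, if the wrist force passes 120 N, or if a joint passes its speed limit or range.

## Working session

There is one attempt and no reset: what is moved stays moved. The work goes in short steps, Python scripts to look and compute and a tool call to move; the robot and the scene stay as the last step left them, time stands still between calls to the robot, and variables do not carry over. Pictures are saved under pics/ and viewed, at most 10 in all, crops included, and the job is handed in when it is done.

Besides the shell and the picture viewer there is one more tool, called after "Call:" in YAML: its name, and indented under it one key for each argument. drive_tool: Moves the arm, as the interface text tells. Shifts and turns lie within -1 to 1; 1 stands for 0.1 m of shift or pi/4 rad of turn. Its arguments: {"type":"object","properties":{"commands":{"type":"string"},"force":{"type":"number"}},"required":["commands"]}

```bash
mkdir -p pics; cat > h.py <<'E'
from rig import *
import numpy as np, cv2
from scipy.spatial.transform import Rotation as R
def rot(a):
    a=np.array(a,float)
    return a if a.shape==(3,3) else R.from_quat(a[[1,2,3,0]]).as_matrix()
def cam(p,s=None):
    if 'tool_from_camera' in p:
        T=np.array(p['tool_from_camera']); Q=rot(s['ee_rot'])
        return Q@T[:3,:3], Q@T[:3,3]+np.array(s['eef_pos'])
    return rot(p['attitude']), np.array(p['position'],float)
def px2w(p,uv,z,s=None):
    A,o=cam(p,s); f=p['pixels'].shape[0]/2/np.tan(np.radians(p['fov_y'])/2)
    d=A@np.array([(uv[0]-p['cx'])/f,(uv[1]-p['cy'])/f,1]); return o+d*(z-o[2])/d[2]
E
python3 - <<'E'
from h import *
s=sense(); print(s['time_s'],s['eef_pos'],s['ee_rot'],tips_ahead)
for n in('top','scene'):
    p=capture(n); print(n,p['position'],p['attitude'],p['fov_y'])
    cv2.imwrite(f'pics/{n}0.png',p['pixels'])
    for k,z in(('press_loco',69),('press_green',69),('edge_loco',67),('loco',30),('green_van',30),('box_loco',50),('box_green',50),('mug',50),('glue_bottle',60),('screw_jar',50)):
        for b in boxes_of(p,k)[:2]: print(k,np.round(b['position'],1),round(b['confidence'],2),px2w(p,b['position'],z).round())
E
```

```text
0.0 [ 230.55974089 -471.39072604  247.7077755 ] [-6.71639225e-04  9.74256440e-01  2.25441650e-01 -5.45564091e-07] 17.0
top [-441.39328412  191.45292021 1195.89331104] [ 0.20979489 -0.58122189  0.73968187 -0.26652945] 44.880029437981506
press_loco [134.5 215.2] 0.81 [464. 348.  69.]
press_green [341.5 183.1] 0.67 [ 436. -305.   69.]
edge_loco [134.1 214.5] 0.91 [468. 349.  67.]
box_loco [134.4 222.5] 0.9 [451. 353.  50.]
box_green [338.2 191.5] 0.93 [ 420. -291.   50.]
mug [343.5 227.6] 0.35 [ 283. -257.   50.]
mug [134.6 225.9] 0.26 [438. 353.  50.]
glue_bottle [209.7 162. ] 0.58 [636.  87.  60.]
glue_bottle [135.  224.7] 0.5 [435. 350.  60.]
screw_jar [133.2 217. ] 0.68 [473. 355.  50.]
screw_jar [236.6 162.4] 0.66 [622.  -2.  50.]
scene [1238.23473959 -564.93257431  878.96386999] [-0.38111483  0.80288254  0.41416592 -0.19646297] 48.25681096520207
press_loco [343.9 157.2] 0.98 [465. 343.  69.]
press_green [165.9 239.8] 0.63 [ 466. -301.   69.]
edge_loco [349.3 157.2] 0.93 [473. 360.  67.]
box_loco [346.6 164.2] 0.91 [481. 343.  50.]
box_green [169.  250.8] 0.91 [ 489. -306.   50.]
mug [253.5 173.9] 0.97 [346.  63.  50.]
glue_bottle [319.1 215. ] 0.76 [620.  96.  60.]
glue_bottle [287.1 229.7] 0.2 [613. -14.  60.]
screw_jar [286.9 228.7] 0.93 [602.  -5.  50.]
```

View pics/top0.png

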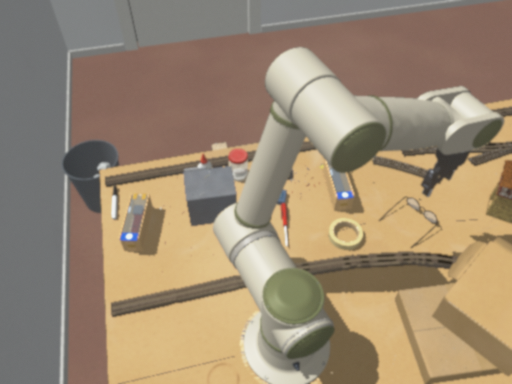

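View pics/scene0.png

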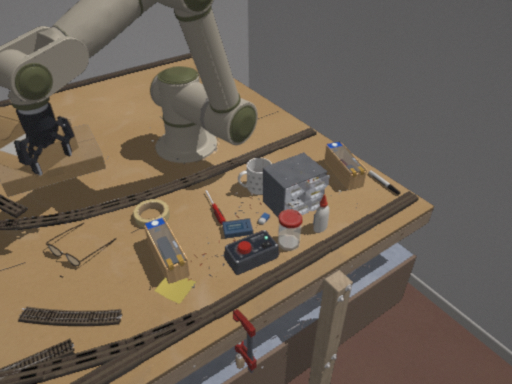

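```bash
python3 - <<'E'
from h import *
t=cv2.imread('pics/top0.png'); s=cv2.imread('pics/scene0.png')
c=[t[185:255,100:170],t[150:220,305:375],s[130:200,310:380],s[210:280,130:200]]
c=[cv2.resize(x,(300,300),interpolation=cv2.INTER_CUBIC) for x in c]
cv2.imwrite('pics/c.png',np.vstack([np.hstack(c[:2]),np.hstack(c[2:])]))
p=capture('top'); q=capture('scene')
for n,P,L in(('top',p,[(129,237),(349,208)]),('sc',q,[(335,145),(154,224)])):
    im=P['pixels']; h=cv2.inRange(im,(180,0,0),(255,130,110))
    for u in L:
        m=np.zeros_like(h); m[u[1]-12:u[1]+13,u[0]-12:u[0]+13]=1
        ys,xs=np.nonzero(h*m)
        if len(xs): print(n,u,len(xs),xs.mean(),ys.mean(),px2w(P,(xs.mean(),ys.mean()),69).round(1))
E
```

```text
top (129, 237) 52 129.15384615384616 236.19230769230768 [390.1 368.6  69. ]
top (349, 208) 14 343.7857142857143 196.57142857142858 [ 382.2 -292.6   69. ]
sc (335, 145) 1 337.0 144.0 [394.5 379.9  69. ]
sc (154, 224) 1 158.0 221.0 [ 389.3 -286.9   69. ]
```

View pics/c.png

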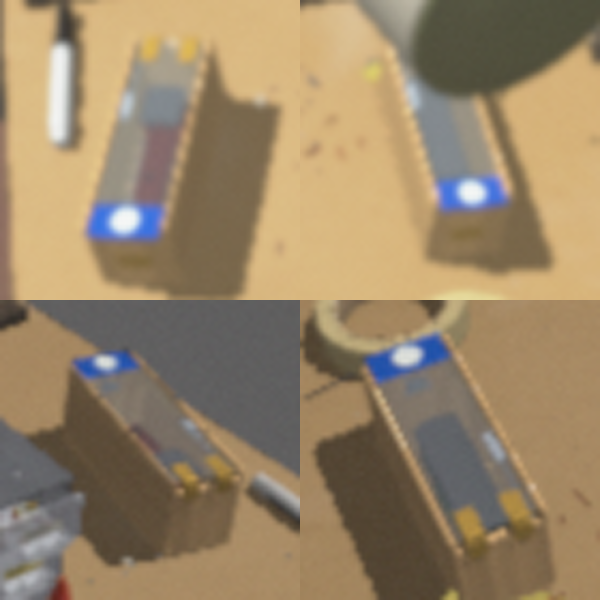

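```bash
python3 - <<'E'
from h import *
p=capture('top'); q=capture('scene')
f=lambda x,y,ox,oy:(ox+x*70/300-.4,oy+y*70/300-.4)
for P,a,b in((p,f(125,221,100,185),f(169,47,100,185)),(q,f(105,62,310,130),f(204,174,310,130))):
    A=px2w(P,a,69);B=px2w(P,b,69);d=B-A;print(A,B,np.linalg.norm(d),np.degrees(np.arctan2(d[1],d[0])))
s=sense();print(R.from_matrix(rot(s['ee_rot'])).as_matrix().round(2));P=capture('wrist');print(np.round(P['tool_from_camera'],2),P['fov_y'])
E
```

```text
[390.41834003 369.70984583  69.        ] [537.63178885 328.17355735  69.        ] 152.96098448825597 -15.756417855772785
[389.03115377 371.52597945  69.        ] [540.78883333 326.8437224   69.        ] 158.19891719591195 -16.406095148366937
[[ 0.9   0.44  0.  ]
 [ 0.44 -0.9  -0.  ]
 [ 0.    0.   -1.  ]]
[[  -0.     -0.96   -0.28   70.66]
 [   1.     -0.      0.      1.61]
 [  -0.     -0.28    0.96 -124.57]
 [   0.      0.      0.      1.  ]] 62.54942842072799
```

Call:
drive_tool:
  commands: ".22 .3 .06 0 0 -.1 0;.22 .3 .06 0 0 -.1 0;.22 .3 .06 0 0 -.1 0;.22 .3 .06 0 0 -.1 0;.22 .3 .06 0 0 -.1 0;.22 .3 .06 0 0 -.1 0;.22 .3 .06 0 0 -.1 0;.22 .3 .06 0 0 -.1 0;.22 .3 .06 0 0 -.1 0;0 .37 0 0 0 -.03 0;0 .37 0 0 0 0 0;0 .37 0 0 0 0 0;0 .37 0 0 0 0 0;0 .37 0 0 0 0 0;0 .37 0 0 0 0 0;0 .37 0 0 0 0 0;0 .37 0 0 0 0 0;0 0 0 0 0 0 0"

```text
time_s: 2.85
eef_pos: [427.9, 99.3, 302.5]
ee_rot: [-0.001, 0.991, -0.134, 0.0]
force: [0.3, 0.2, 0.6]
grip_width: -0.001
grip_force: 0.0
```

Call:
drive_tool:
  commands: "-.07 .34 0 0 0 0 0;-.07 .34 0 0 0 0 0;-.07 .34 0 0 0 0 0;-.07 .34 0 0 0 0 0;-.07 .34 -.1 0 0 0 0;-.07 .34 -.1 0 0 0 0;-.07 .34 -.1 0 0 0 0;-.07 .34 -.1 0 0 0 0;0 0 -.3 0 0 0 0;0 0 0 0 0 0 0;0 0 0 0 0 0 0"

```text
time_s: 3.77
eef_pos: [372.4, 365.8, 231.8]
ee_rot: [0.001, 0.991, -0.137, -0.001]
force: [0.2, -0.2, 0.8]
grip_width: 0.001
grip_force: 0.0
```

```bash
python3 - <<'E'
from h import *
s=sense(); print(s['eef_pos'],np.round(s['joints'],2),s['time_s'],s['force']); p=capture('wrist'); cv2.imwrite('pics/w0.png',p['pixels'])
for k in('press_loco','edge_loco','loco'):
    for b in boxes_of(p,k)[:2]: print(k,b['position'],b['confidence'],px2w(p,b['position'],69,s).round(1))
E
```

```text
[372.35067286 365.82092244 231.78855592] [ 0.55  0.32  1.53 -0.    1.29  2.4 ] 3.7667 [ 0.23001835 -0.19114946  0.81248019]
press_loco [246.2, 81.9] 0.64 [457.3 347.6  69. ]
edge_loco [244.9, 84.4] 0.68 [455.6 349.3  69. ]
```

View pics/w0.png

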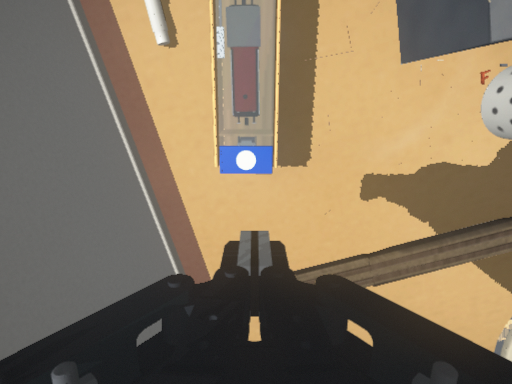

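```bash
python3 - <<'E'
from h import *
s=sense(); p=capture('wrist')
for u in((246,160),(220,174),(272.5,174),(246,174)): print(px2w(p,u,69,s).round(1))
g=cv2.inRange(p['pixels'],(150,0,0),(255,120,80)); ys,xs=np.nonzero(g); print(xs.min(),xs.max(),ys.min(),ys.max())
a=px2w(p,(246.5,5),69,s)-px2w(p,(246,160),69,s); print(a,np.degrees(np.arctan2(a[1],a[0])))
E
```

```text
[393.6 367.5  69. ]
[387.5 394.7  69. ]
[374.  347.3  69. ]
[380.8 371.2  69. ]
222 272 148 173
[122.63287708 -36.34661123   0.        ] -16.509061768344978
```

Call:
drive_tool:
  commands: ".2 .03 -.35 0 0 0 0;0 0 -.35 0 0 0 0;0 0 -.35 0 0 0 0;0 0 -.3 0 0 0 0;0 0 0 0 0 0 0;0 0 0 0 0 0 0;0 0 0 0 0 0 0"

```text
time_s: 4.6
eef_pos: [393.8, 369.9, 99.7]
ee_rot: [-0.001, 0.99, -0.138, 0.001]
force: [0.1, 0.4, 0.6]
grip_width: -0.002
grip_force: 0.0
```

Call:
drive_tool:
  commands: "0 0 -.1 0 0 0 0;0 0 -.03 0 0 0 0;0 0 -.02 0 0 0 0;0 0 -.015 0 0 0 0;0 0 -.01 0 0 0 0;0 0 0 0 0 0 0;0 0 0 0 0 0 0;0 0 0 0 0 0 0"

```text
time_s: 5.27
eef_pos: [393.4, 369.8, 81.4]
ee_rot: [-0.001, 0.991, -0.137, 0.001]
force: [-1.3, -0.5, 11.5]
grip_width: -0.002
grip_force: 5.6
```

Call:
drive_tool:
  commands: "0 0 .4 0 0 0 0;0 0 .4 0 0 0 0;0 0 .4 0 0 0 0;0 0 0 0 0 0 0;-.08 .02 0 -.041 -.1375 0 0;-.08 .02 0 -.041 -.1375 0 0;-.08 .02 0 -.041 -.1375 0 0;-.08 .02 0 -.041 -.1375 0 0;-.08 .02 0 -.041 -.1375 0 0;-.08 .02 0 -.041 -.1375 0 0;-.08 .02 0 -.041 -.1375 0 0;-.08 .02 0 -.041 -.1375 0 0;0 0 0 0 0 0 0;0 0 0 0 0 0 0;0 0 0 0 0 0 0;0 0 0 0 0 0 0"

```text
time_s: 6.6
eef_pos: [393.5, 342.4, 280.1]
ee_rot: [0.062, 0.929, -0.069, 0.358]
force: [-0.1, -0.3, 0.0]
grip_width: -0.001
grip_force: 0.0
```

```bash
python3 - <<'E'
from h import *
s=sense(); Q=rot(s['ee_rot']); print(s['eef_pos'],np.round(s['joints'],2),s['time_s'],s['force'],Q.round(3)); p=capture('wrist'); q=capture('scene')
cv2.imwrite('pics/w1.png',np.hstack([cv2.resize(p['pixels'],(400,300)),cv2.resize(q['pixels'][80:230,240:440],(400,300))]))
E
```

```text
[393.4812949  342.42690548 280.11589852] [ 0.75  0.17  1.76 -0.8   0.92  2.88] 6.6 [-0.10740603 -0.34873273  0.00596432] [[ 0.734 -0.172  0.657]
 [-0.084 -0.983 -0.164]
 [ 0.674  0.065 -0.735]]
```

View pics/w1.png

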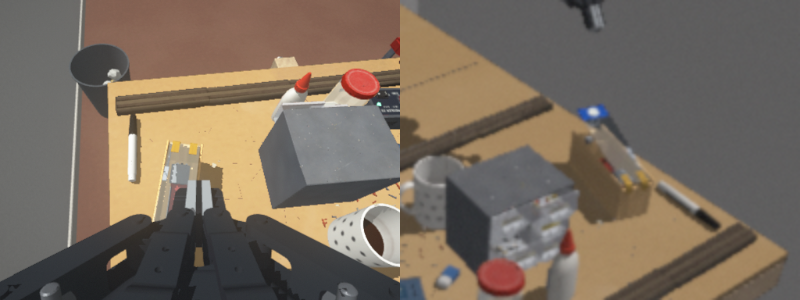

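Call:
drive_tool:
  commands: "0 0 0 -.101 .025 .113 0;0 0 0 -.101 .025 .113 0;0 0 0 -.101 .025 .113 0;0 0 0 -.101 .025 .113 0;0 0 0 -.101 .025 .113 0;0 0 0 -.101 .025 .113 0;0 0 0 -.101 .025 .113 0;0 0 0 -.101 .025 .113 0;0 0 0 -.101 .025 .113 0;0 0 0 -.101 .025 .113 0;0 0 0 -.101 .025 .113 0;0 0 0 -.101 .025 .113 0;0 0 0 -.101 .025 .113 0;0 0 0 -.101 .025 .113 0;0 0 0 -.101 .025 .113 0;0 0 0 -.101 .025 .113 0;0 0 0 -.101 .025 .113 0;0 0 0 -.101 .025 .113 0;0 0 0 -.101 .025 .113 0;0 0 0 -.101 .025 .113 0"

```text
time_s: 8.37
eef_pos: [393.7, 342.5, 280.7]
ee_rot: [0.355, 0.393, 0.845, 0.07]
force: [0.5, -0.1, -0.4]
grip_width: -0.002
grip_force: 0.0
```

```bash
cat > goal.py <<'E'
from h import *
import sys
# args: x y z tilt : prints world shift (0.1 m) and turn (pi/4) from measured pose to goal, tool x toward the robot
x,y,z,t=map(float,sys.argv[1:5])
ya=np.radians(-16.5); bx=np.array([np.cos(ya),np.sin(ya),0]); by=np.array([-np.sin(ya),np.cos(ya),0]); up=np.array([0,0,1.])
d=np.sin(t)*bx-np.cos(t)*up; G=np.c_[np.cross(by,d),by,d]
s=sense(); Q=rot(s['ee_rot']); w=R.from_matrix(G@Q.T).as_rotvec()/(np.pi/4)
print(s['time_s'],np.round(s['joints'],2),'shift',((np.array([x,y,z])-s['eef_pos'])/100).round(3),'turn',w.round(3),np.linalg.norm(w).round(2))
E
python3 goal.py 328 388 130 .9
```

```text
8.3667 [ 0.75  0.17  1.76 -0.79  0.92  0.45] shift [-0.657  0.455 -1.507] turn [-0.616 -0.035  0.488] 0.79
```

Call:
drive_tool:
  commands: "-.11 .076 -.1 -.103 -.006 .081 0;-.11 .076 -.1 -.103 -.006 .081 0;-.11 .076 -.1 -.103 -.006 .081 0;-.11 .076 -.1 -.103 -.006 .081 0;-.11 .076 -.1 -.103 -.006 .081 0;-.11 .076 -.1 -.103 -.006 .081 0;0 0 0 0 0 0 0;0 0 0 0 0 0 0"

```text
time_s: 9.03
eef_pos: [327.3, 388.2, 220.5]
ee_rot: [0.431, 0.132, 0.891, -0.061]
force: [0.5, 0.5, -0.5]
grip_width: 0.005
grip_force: 0.0
```

```bash
python3 goal.py 328 388 130 .9
```

```text
9.0333 [ 0.99  0.32  1.83 -1.08  1.02  0.34] shift [ 0.007 -0.002 -0.905] turn [-0.005  0.002  0.005] 0.01
```

Call:
drive_tool:
  commands: "0 0 -.3 0 0 0 0;0 0 -.3 0 0 0 0;0 0 -.3 0 0 0 0;0 0 -.35 0 0 0 0;0 0 0 0 0 0 0;0 0 0 0 0 0 0"

```text
time_s: 9.53
eef_pos: [325.4, 394.5, 103.4]
ee_rot: [0.425, 0.136, 0.893, -0.066]
force: [-0.1, 0.5, 0.0]
grip_width: 0.001
grip_force: 0.0
```

```bash
python3 goal.py 328.2 387.7 95 .9;  python3 - <<'E'
from h import *
s=sense(); p=capture('wrist'); q=capture('scene')
cv2.imwrite('pics/w2.png',np.hstack([cv2.resize(p['pixels'],(400,300)),cv2.resize(q['pixels'][80:200,270:430],(400,300))]))
E
```

```text
9.5333 [ 1.    0.54  1.88 -1.23  0.92  0.64] shift [ 0.028 -0.068 -0.084] turn [-0.001 -0.014  0.019] 0.02
```

View pics/w2.png

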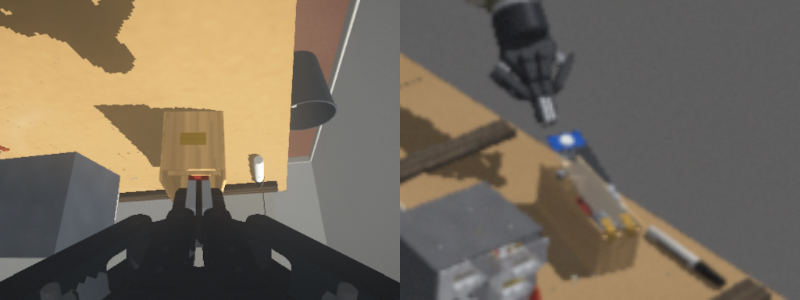

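```bash
sed -i 's/np.radians(-16.5)/np.radians(float(sys.argv[5]))/' goal.py; python3 goal.py 333 369 96 .85 0
```

```text
9.6333 [ 1.    0.54  1.88 -1.23  0.92  0.64] shift [ 0.074 -0.26  -0.091] turn [0.007 0.051 0.385] 0.39
```

Call:
drive_tool:
  commands: ".03 -.05 0 0 .013 .1 0;.02 -.05 0 0 .013 .1 0;.02 -.05 0 0 .013 .1 0;0 -.05 0 0.007 .013 .085 0;0 -.06 0 0 0 0 0;0 0 -.09 0 0 0 0;0 0 0 0 0 0 0;0 0 0 0 0 0 0"

```text
time_s: 10.3
eef_pos: [324.4, 392.9, 127.0]
ee_rot: [0.384, 0.007, 0.923, -0.019]
force: [1.3, 0.4, -0.3]
grip_width: 0.003
grip_force: 0.0
```

```bash
python3 goal.py 333 369 96 .85 0
```

```text
10.3 [ 0.93  0.39  1.98 -1.23  0.68  0.35] shift [ 0.086 -0.239 -0.31 ] turn [ 0.036 -0.078  0.037] 0.09
```

```bash
python3 goal.py 335 357 140 .6 15
```

```text
10.3 [ 0.93  0.39  1.98 -1.23  0.68  0.35] shift [ 0.106 -0.359  0.13 ] turn [0.009 0.244 0.364] 0.44
```

Call:
drive_tool:
  commands: "0 -.1 .13 0.002 .061 .091 0;0 -.1 0 0.002 .061 .091 0;.05 -.1 0 0.002 .061 .091 0;.05 -.06 0 0.002 .061 .091 0;0 0 0 0 0 0 0;0 0 0 0 0 0 0"

```text
time_s: 10.8
eef_pos: [331.2, 360.3, 139.1]
ee_rot: [0.304, -0.104, 0.947, 0.028]
force: [-0.1, -0.6, -0.2]
grip_width: -0.001
grip_force: 0.0
```

```bash
python3 goal.py 335 357 93 .6 15
```

```text
10.8 [ 0.73  0.23  2.08 -0.84  0.41 -0.35] shift [ 0.038 -0.033 -0.461] turn [0.007 0.028 0.058] 0.06
```

Call:
drive_tool:
  commands: ".02 -.015 -.16 0.003 .014 .029 0;.018 -.018 -.16 0.003 .014 .029 0;0 0 -.14 0 0 0 0;0 0 0 0 0 0 0;0 0 0 0 0 0 0"

```text
time_s: 11.22
eef_pos: [334.0, 357.5, 92.5]
ee_rot: [0.292, -0.127, 0.947, 0.038]
force: [0.9, 0.8, -0.5]
grip_width: -0.0
grip_force: 0.0
```

```bash
python3 goal.py 379 369 93 .6 15
```

```text
11.2167 [ 0.7   0.32  2.12 -1.03  0.28 -0.2 ] shift [0.45  0.115 0.005] turn [ 0.003 -0.001 -0.005] 0.01
```

Call:
drive_tool:
  commands: ".11 .03 0 0 0 0 0;.11 .03 0 0 0 0 0;.11 .03 0 0 0 0 0;.11 .025 0 0 0 0 0;0 0 0 0 0 0 0;0 0 0 0 0 0 0"

```text
time_s: 11.72
eef_pos: [378.4, 369.0, 93.7]
ee_rot: [0.293, -0.127, 0.947, 0.039]
force: [-0.1, -0.6, -0.3]
grip_width: -0.001
grip_force: 0.1
```

```bash
python3 goal.py 379 369 93 .6 15;  python3 - <<'E'
from h import *
p=capture('wrist'); q=capture('scene')
cv2.imwrite('pics/w3.png',np.hstack([cv2.resize(p['pixels'],(400,300)),cv2.resize(q['pixels'][100:190,290:410],(400,300))]))
E
```

```text
11.7167 [ 0.65  0.37  2.03 -0.89  0.27 -0.38] shift [ 0.006 -0.    -0.007] turn [ 0.     0.001 -0.005] 0.0
```

View pics/w3.png

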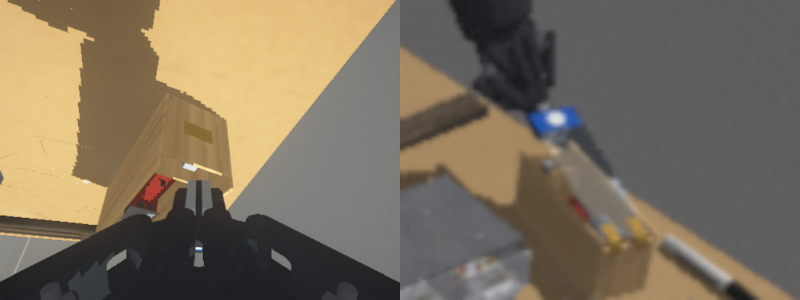

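Call:
drive_tool:
  commands: ".04 -.01 0 0 0 0 0;0 0 .06 0 0 0 0;.04 -.01 .1 0 0 0 0;.04 -.01 .1 0 0 0 0;.04 -.01 .1 0 0 0 0;.04 -.01 .1 0 0 0 0;.06 -.02 .09 0 0 0 0;.06 -.02 .09 0 0 0 0;.06 -.02 .09 0 0 0 0;.06 -.02 .09 0 0 0 0;0 0 0 0 0 0 0;0 0 0 0 0 0 0"

```text
time_s: 12.82
eef_pos: [422.5, 355.5, 175.3]
ee_rot: [0.293, -0.127, 0.947, 0.039]
force: [-1.0, 0.6, -0.0]
grip_width: -0.003
grip_force: 0.1
```

```bash
python3 goal.py 423 356 176 .6 15;  python3 - <<'E'
from h import *
p=capture('wrist'); q=capture('scene')
cv2.imwrite('pics/w4.png',np.hstack([cv2.resize(p['pixels'],(400,300)),cv2.resize(q['pixels'][80:200,270:430],(400,300))]))
E
```

```text
12.8167 [ 0.56  0.25  1.91 -0.4   0.43 -0.96] shift [0.005 0.005 0.007] turn [ 0.001  0.    -0.005] 0.0
```

View pics/w4.png

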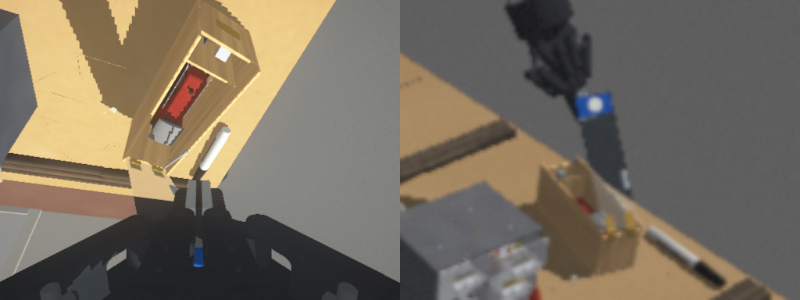

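Call:
drive_tool:
  commands: ".08 -.023 .07 0 0 0 0;.08 -.023 .07 0 0 0 0;.08 -.023 .07 0 0 0 0;.08 -.023 .07 0 0 0 0;.09 -.027 .045 0 0 0 0;.09 -.027 .045 0 0 0 0;.09 -.027 .045 0 0 0 0;.09 -.027 .045 0 0 0 0;.1 -.03 .02 0 0 0 0;.1 -.03 .02 0 0 0 0;.1 -.03 .02 0 0 0 0;.1 -.03 .02 0 0 0 0;0 0 0 0 0 0 0;0 0 0 0 0 0 0"

```text
time_s: 14.08
eef_pos: [530.2, 323.6, 228.3]
ee_rot: [0.292, -0.127, 0.947, 0.039]
force: [0.0, 0.1, -1.0]
grip_width: 0.0
grip_force: 0.0
```

```bash
python3 goal.py 530 324 230 .6 15;  python3 - <<'E'
from h import *
p=capture('wrist'); q=capture('scene')
cv2.imwrite('pics/w5.png',np.hstack([cv2.resize(p['pixels'],(400,300)),cv2.resize(q['pixels'][60:210,250:450],(400,300))]))
E
```

```text
14.0833 [ 0.39  0.3   1.68 -0.13  0.57 -1.36] shift [-0.002  0.004  0.017] turn [ 0.002 -0.002 -0.005] 0.01
```

View pics/w5.png

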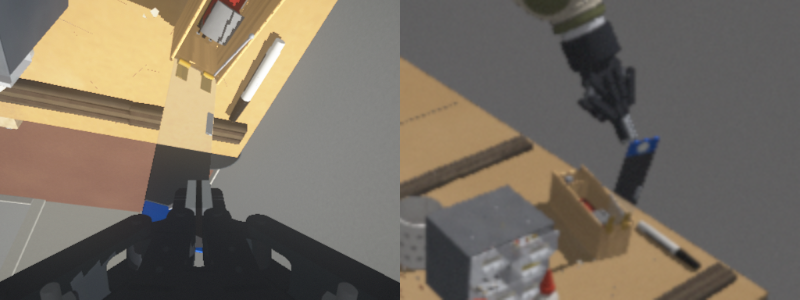

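Call:
drive_tool:
  commands: ".08 -.024 0 0 0 0 0;.08 -.024 0 0 0 0 0;.08 -.024 0 0 0 0 0;.08 -.024 0 0 0 0 0;.05 -.014 0 0 0 0 0;0 0 0 0 0 0 0;0 0 0 0 0 0 0;0 0 0 0 0 0 0"

```text
time_s: 14.85
eef_pos: [560.8, 315.5, 228.4]
ee_rot: [0.286, -0.128, 0.949, 0.041]
force: [-64.8, 5.0, 29.4]
grip_width: 0.001
grip_force: 31.2
```

Call:
drive_tool:
  commands: "-.08 .024 0 0 0 0 0;-.1 .03 0 0 0 0 0;-.2 .06 0 0 0 0 0;-.3 .09 .1 0 0 0 0;-.3 .09 .1 0 0 0 0;-.3 .09 .1 0 0 0 0;-.2 0 .1 0 0 0 0;0 0 0 0 0 0 0;0 0 0 0 0 0 0;0 0 0 0 0 0 0;0 0 0 0 0 0 0;0 0 0 0 0 0 0;0 0 0 0 0 0 0"

```text
time_s: 15.93
eef_pos: [420.2, 350.7, 268.6]
ee_rot: [0.292, -0.126, 0.947, 0.038]
force: [-0.9, 0.1, -0.5]
grip_width: 0.0
grip_force: 0.0
```

```bash
python3 - <<'E'
from h import *
p=capture('wrist'); q=capture('scene')
cv2.imwrite('pics/w6.png',np.hstack([cv2.resize(p['pixels'],(400,300)),cv2.resize(q['pixels'][60:210,250:450],(400,300))]))
E
```

```text
(no output)
```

View pics/w6.png

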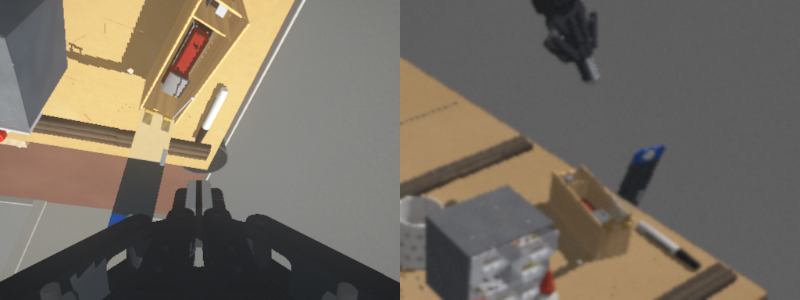

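The lid stands open past upright by itself. The finger is clear and the locomotive still lies in its box.

```bash
python3 -c "
from rig import *
print(finish_job())"
```

```text
the job is handed in; nothing more can be done
None
```

The red locomotive's box is open and handed in at about 16 s: the lid was pressed, sprang ajar by itself and was pushed over past upright, where the last pictures show it staying. The finger met the lid's stop with about 70 N at the wrist before I backed off; the pictures showed nothing else moved, but no verdict came back.

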